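Clamp the brass tee in the two-bay assembly jig

TASK

Two fittings lie in the bays of the bench jig, one at each end: clamp the brass tee by turning the red-barred handwheel so that the green shuttle travels towards the tee, pushes it against the jaw at that end and holds it tight by its spring. Work out the direction first: do not disturb the steel coupling in the other bay or the things around the jig. Feel for the tee tightening and stop when it is snug, without forcing it, then let go of the wheel.

Things in the scene. Friction and masses are not known exactly. Their poses are not given: they have to be found in the camera images.
- jig: Grey bench jig, fixed: bed 100 (x) x 360 (y) x 60 high; dark steel jaws stand 55 above the bed at its ends, inner faces at y = +150 and -150 mm; rails 14 high guide the fittings along y at x = 0. A sloped apron on its front (-x) side carries the handwheel, 85 in front of the origin. Origin: centre of its underside; x points away from the front (robot's side), y along the bed, z up.
- shuttle: Green block, 36 (x) x 40 (y) x 62 high, travelling along the jig's y between the bays; end faces 20 mm either side of its origin (centre of its underside, 2 above the bed). It rides on a saddle geared to the handwheel (16 mm per radian) through a spring of 1.5 N/mm that gives at most 10 mm either way, then is solid.
- wheel (a joint): Handwheel angle, rad, -5.2 to 5.2; grows anticlockwise as seen looking at its face from the robot's side, which drives the shuttle to the jig's +y; clockwise drives it to -y. 0: saddle in mid-bed. It turns stiffly (about 0.3 N m) and stays where it is left, even under the spring's push (which adds up to 0.24 N m).
- wheel_grip (a point): Grip point on the handwheel's axis, in the red bar across its black 92 mm disc. The bar is 74 long, 16 thick, 40 high; this point is 14 below the bar's top edge, 28 above the disc. z: the wheel's axis, outwards (up and towards the jig's front, 35 degrees from vertical); x: along the bar (+x is the end with a white dot); y: across its thickness.
- tee: Brass tee fitting lying loose in one bay, 36 (x) x 80 (y, between its flat end faces) x 62 high with its branch upright, about 0.35 kg; origin: centre of its underside, on the bed. It starts 5 to 20 mm short of the jaw of its bay.
- coupling: Straight steel coupling with dark nuts lying loose in the other bay, 36 x 80 x 36 high; origin: centre of its underside. Leave it alone.
- spray_can: White spray can with red cap, 52 diameter, 195 high, standing beside the jig; bystander. Origin: centre of its base.
- spanner: Steel spanner, 190 long, lying on the table beside the jig; bystander. Origin: its middle.
- blue_bin: Blue shelf bin with dividers, 220 x 110 x 75, beyond the spray can; bystander. Origin: centre of its base.
Not all that is in view belongs to the job. What is meant by the tee is not blue, and is the smaller of those in its own colour.

How it is judged:
On the way:
1. the shuttle has been wound up to the brass tee and squeezes it against the jaw of its bay (more than 4 N) (contact force between shuttle and tee above 4 N and (y of tee in the frame of jig between 0.105 and 0.115 m or y of tee in the frame of jig between -0.115 and -0.105 m)), for 0.2 s.
At the end, for the whole second after the job is handed in: The brass tee lies upright (within 0.1 rad) on the bed of its bay, its centre within 5 mm of where it touches the jaw (110 mm from the jig's middle) and within 8 mm of the bed's centre line, the green shuttle pressing on it with more than 4 N, tee and wheel at rest (all of step 1 and x of tee in the frame of jig between -0.008 and 0.008 m and angle between tee's own z axis and vertical below 0.1 rad and linear speed of tee below 0.01 m/s and velocity of joint wheel between -0.05 and 0.05 rad/s).
It fails at once if the tee is forced: the shuttle presses on it with more than 60 N (contact force between shuttle and tee above 60 N).
It fails at once if the shuttle pushes the steel coupling (contact force between shuttle and coupling above 1 N).
It fails at once if the steel coupling is moved by more than 10 mm (distance of coupling from where it was at the start of the episode above 0.01 m).
It fails at once if the spray can, spanner or blue bin is moved by more than 20 mm (distance of any of spray_can, spanner, blue_bin from where it was at the start of the episode above 0.02 m).
It also fails if it takes over 67 s, if anything falls off the work surface, if the arm or the gripper's body presses on something with over 40 N, if the wrist force passes 120 N, or if a joint passes its speed limit or range.

ROBOT

A 6-joint arm with a two-finger parallel gripper is mounted at the origin on the work surface. World frame = base frame: x ahead of the robot, y to its left, z up, the work surface at z = 0. Lengths are in m, angles in rad, forces in N, time in s.
With the tool pointing down it reaches from about 0.35 to 0.775 m from the base axis. Payload 7.3 kg.
Tool frame: the origin (TCP) lies midway between the tips of the shut fingers; the grasp point (between the pads) lies 19 mm behind it (tcp_to_grasp is the distance from the TCP to the grasp point, in m); z points along the fingers, y is the line along which they close (so a half turn about z gives the same grasp; the last joint's range is limited). The gripper opens to 92 mm and grips with 3 to 60 N. Pads are 19 mm wide; open, the fingers measure 130 mm over their backs; the gripper's body (75 mm by 190 mm) begins 47 mm behind the grasp point.
Start: joints at [-0.146, 0.342, 1.524, -0, 1.275, -0.146], TCP at [0.525, 0, 0.227] pointing down, gripper open.
Joint ranges: [-2.53, 2.53], [-0.77, 2.02], [0.04, 2.7], [-1, 4.14], [0.28, 2.66], [-3.11, 3.11]. Speed limits (rad/s): [2.57, 2.57, 3.14, 3.14, 3.14, 3.14].

INTERFACE

Orientations are given as [roll, pitch, yaw] about the fixed x, y, z axes, in that order (R = Rz(yaw) Ry(pitch) Rx(roll)).
In Python, from cell import observe, read_camera, calibration, hand_in, tcp_to_grasp gives the robot as it stands.
- The arm moves only by the tool send_rows, never from a script. Its argument "targets" is a list of rows, each a list of 5 numbers: the opening, from 0 (shut) to 1 (fully open), then the shift along the world's x, y, z in m, then the turn about the world's z in rad. A call has 1 to 5 rows; each row shifts and turns the commanded pose from where the row before left it; what a row does not reach is not made up. A row lasts 1/10 s, in which the tool goes at most 50 mm and 8.59 degrees, less where a joint would pass 70% of its speed; a pose out of reach is approached as far as the arm can. A call is refused whole if a number of a shift passes 0.05 or a number of a turn 0.15, either way. A call with a gripper value outside its range is refused whole. The fingers move at their own pace and stop on an object; "grip_force" is the grip in N (left out, the last holds). Time passes only in rows, so rows that do not move let the fingers close. It gives the time, the measured TCP pose, the force, the opening and the grip force at its end, in the units of the state.
- observe(): the state, without advancing time (a new reading comes with each control period).
- read_camera(name): name is "scene" or "side" or "wrist"; returns (picture, depth): 400x640x3 uint8, red, green, blue; 400x640 float32, m along the optical axis (not along the pixel's ray), 0 where there is no reading.
- calibration(name): a dict with "intrinsics" (3x3 intrinsics, pixels), "world_to_cam" (4x4, takes a point from world to camera coordinates); the wrist camera has in their place "hand_eye" (4x4, takes a point from camera to tool coordinates, whose origin is the TCP and whose axes are the flange's). Camera axes: x right, y up, looking along -z (the intrinsics and any distortion apply to the point x, -y, -z); pixel columns grow to the right and rows downward; lengths in m; the calibration is good to about 2 mm. A picture is of the moment at which its call begins: read the wrist's pose just before it. calibration takes no time and is no camera call.
- hand_in(): hands the job in; it is judged then, once.
The state is a dict: "time": time; "qpos": joint angles; "qvel": joint speeds; "joint_efforts": joint torques, N m; "tool_pos": TCP position; "tool_rot": TCP orientation; "contact_force": force on the tool from outside, world axes, zero at the start; "torque": the same for the moment, N m; "opening": finger opening in m; "grip_force": force on a finger pad.
Only numpy, scipy, OpenCV 4.12 (cv2) and the standard library are available. Lean on these libraries where they do the work, as an engineer would, in place of code of your own. Each camera call takes 0.05 s, during which the arm holds its last target. There are 200 camera calls.

## Working session

There is one attempt and no reset: what is moved stays moved. The work goes in short steps, Python scripts to look and compute and a tool call to move; the robot and the scene stay as the last step left them, time stands still between calls to the robot, and variables do not carry over. Pictures are saved under pics/ and viewed, at most 10 in all, crops included, and the job is handed in when it is done.

Besides the shell and the picture viewer there is one more tool, called after "Call:" as name(argument=value, ...) on one line, values as JSON. send_rows: Moves the arm, as the interface text tells. Its arguments: {"type":"object","properties":{"targets":{"type":"array","items":{"type":"array","items":{"type":"number"}}},"grip_force":{"type":"number"}},"required":["targets"]}

```bash
mkdir -p pics; ls
python3 - <<'E'
from cell import *
import cv2,numpy as np
print(observe())
for n in ["scene","side"]:
    p,d=read_camera(n); cv2.imwrite(f"pics/{n}0.png",p[:,:,::-1]); np.savez(f"{n}0.npz",p=p,d=d)
    print(calibration(n))
print(calibration("wrist"),tcp_to_grasp)
E
```

```text
pics
{'time': 0.0, 'qpos': array([-1.46017582e-01,  3.42702546e-01,  1.52501218e+00, -3.34583259e-07,
        1.27540826e+00, -1.46019589e-01]), 'qvel': array([-0.00050657, -0.00135101, -0.00016749, -0.00035476, -0.00060336,
        0.00100888]), 'joint_efforts': array([ 7.61924657e-04, -4.31245601e+01, -2.44219762e+01,  7.17750052e-02,
        5.59406646e-02, -1.04314388e-04]), 'tool_pos': array([5.24591601e-01, 7.29858813e-05, 2.26057130e-01]), 'tool_rot': array([-3.14007857e+00, -2.22347794e-04,  1.57079826e+00]), 'contact_force': array([-0.14429841,  0.10315571, -0.93814168]), 'torque': array([ 0.00108904, -0.06810417, -0.00834765]), 'grip_force': 0.0, 'opening': 0.09193299890549907}
{'intrinsics': array([[512.38384147,   0.        , 327.64659549],
       [  0.        , 512.38384147, 192.31959473],
       [  0.        ,   0.        ,   1.        ]]), 'world_to_cam': array([[-0.88594618,  0.46377254, -0.00379484,  0.51205875],
       [-0.40244444, -0.7646726 ,  0.50330337,  0.26149169],
       [ 0.23051648,  0.44742691,  0.86410145, -1.54176798],
       [ 0.        ,  0.        , 
[... 291 characters left out ...]
389 ,  0.38811692,  0.86384898, -0.30902964],
       [-0.55836252, -0.6591598 ,  0.50372577, -0.81679117],
       [ 0.        ,  0.        ,  0.        ,  1.        ]])}
{'intrinsics': array([[327.52844733,   0.        , 314.16519899],
       [  0.        , 327.52844733, 203.1581149 ],
       [  0.        ,   0.        ,   1.        ]]), 'hand_eye': array([[-4.77947554e-04,  9.63062005e-01,  2.69279307e-01,
         7.24245155e-02],
       [ 9.99999829e-01,  3.69259044e-04,  4.54279676e-04,
         5.59873115e-04],
       [ 3.38065677e-04,  2.69279478e-01, -9.63062017e-01,
        -1.58640825e-01],
       [ 0.00000000e+00,  0.00000000e+00,  0.00000000e+00,
         1.00000000e+00]])} 0.0188
```

View pics/scene0.png

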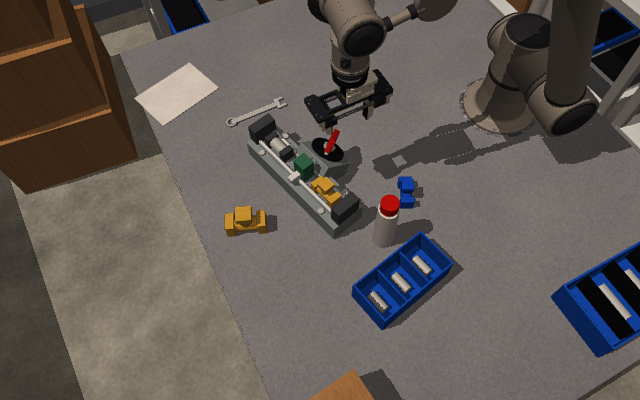

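View pics/side0.png

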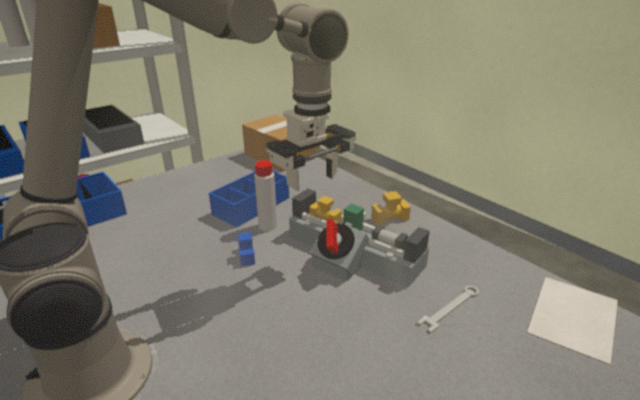

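Candidates for the tee: blue (407,190), which is excluded by colour; the big brass one on the table (246,220); and the smaller brass one in the jig bay (325,188). The bay one fits the description. I'll confirm it in a crop and measure.

```bash
cat > h.py <<'E'
import numpy as np,cv2
from cell import *
def pts(n,p,d,mask):
    c=calibration(n);K=c["intrinsics"];T=np.linalg.inv(c["world_to_cam"])
    v,u=np.nonzero(mask&(d>0));z=d[v,u]
    P=np.stack([(u-K[0,2])/K[0,0]*z,-(v-K[1,2])/K[1,1]*z,-z],1)
    return P@T[:3,:3].T+T[:3,3],u,v
def hsv(p): return cv2.cvtColor(p,cv2.COLOR_RGB2HSV).astype(int)
def rng(p,lo,hi):
    return cv2.inRange(cv2.cvtColor(p,cv2.COLOR_RGB2HSV),lo,hi)>0
E
python3 - <<'E'
from h import *
out=[]
for n,(x0,y0,x1,y1) in dict(scene=(230,100,380,250),side=(270,170,450,290)).items():
    f=np.load(n+"0.npz");p,d=f["p"],f["d"]
    roi=np.zeros(d.shape,bool);roi[y0:y1,x0:x1]=1
    out.append(cv2.resize(p[y0:y1,x0:x1,::-1],(400,400*(y1-y0)//(x1-x0)),interpolation=cv2.INTER_CUBIC))
    for nm,lo,hi in [("green",(40,90,30),(90,255,255)),("red",(0,180,80),(6,255,255)),("brass",(12,140,60),(30,255,255)),("dark",(0,0,0),(179,255,55))]:
        m=(rng(p,lo,hi)&roi).astype(np.uint8)
        k,L,S,C=cv2.connectedComponentsWithStats(m)
        for i in range(1,k):
            if S[i,4]<40: continue
            P,u,v=pts(n,p,d,L==i)
            top=P[P[:,2]>np.percentile(P[:,2],95)-.008]
            print(n,nm,S[i],"med",np.median(P,0).round(3),"min",np.percentile(P,3,0).round(3),"max",np.percentile(P,97,0).round(3),"top",top.mean(0).round(3))
h=max(o.shape[0] for o in out)
cv2.imwrite("pics/crop.png",np.hstack([np.pad(o,((0,h-o.shape[0]),(0,0),(0,0))) for o in out]))
E
```

```text
scene green [294 153  20  29 366] med [ 0.642 -0.003  0.122] min [ 0.621 -0.032  0.072] max [0.659 0.007 0.129] top [ 0.641 -0.014  0.125]
scene red [324 129  15  24 144] med [ 0.55  -0.031  0.123] min [ 0.513 -0.075  0.107] max [ 0.569 -0.02   0.14 ] top [ 0.549 -0.032  0.134]
scene brass [311 176  31  32 508] med [0.622 0.076 0.096] min [0.598 0.033 0.077] max [0.643 0.108 0.125] top [0.62  0.069 0.121]
scene brass [230 206  37  30 815] med [0.825 0.035 0.046] min [0.783 0.004 0.016] max [0.869 0.062 0.082] top [0.829 0.027 0.079]
scene dark [304 100  76  30 929] med [0.581 0.024 0.328] min [ 0.474 -0.023  0.243] max [0.62  0.037 0.336] top [0.592 0.013 0.333]
scene dark [249 114  30  35 490] med [ 0.683 -0.17   0.097] min [ 0.649 -0.197  0.067] max [ 0.717 -0.137  0.117] top [ 0.682 -0.18   0.114]
scene dark [311 138  34  24 418] med [ 0.563 -0.034  0.093] min [ 0.518 -0.085  0.063] max [ 0.592 -0.002  0.111] top [ 0.583 -0.036  0.107]
scene dark [280 146  16  17 161] med [ 0.656 -0.081  0.086] min [ 0.636 -0.094  0.062] max [ 0.674 -0.074  0.099] top [ 0.658 -0.084  0.095]
scene 
[... 229 characters left out ...]
 0.088] top [0.579 0.016 0.085]
scene dark [331 195  32  44 663] med [0.604 0.148 0.073] min [0.556 0.13  0.005] max [0.638 0.16  0.117] top [0.605 0.143 0.114]
side red [326 219  12  32 265] med [ 0.531 -0.059  0.115] min [ 0.51  -0.081  0.085] max [ 0.557 -0.033  0.137] top [ 0.542 -0.041  0.133]
side brass [384 191  26  29 388] med [0.838 0.005 0.045] min [ 0.807 -0.013  0.011] max [0.867 0.035 0.081] top [0.824 0.019 0.079]
side brass [310 197  31  25 435] med [0.608 0.059 0.094] min [0.593 0.026 0.076] max [0.635 0.1   0.122] top [0.613 0.061 0.12 ]
side dark [318 225  36  33 434] med [ 0.547 -0.065  0.081] min [ 0.517 -0.091  0.062] max [ 0.583 -0.013  0.106] top [ 0.578 -0.055  0.103]
```

View pics/crop.png

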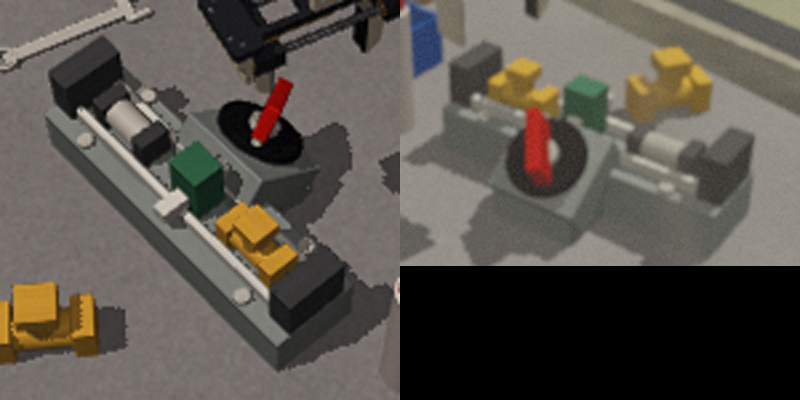

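Confirmed: the crop shows the brass tee in the jig's +y bay at scene (325,188) (crop (255,240)). It's clearly smaller than the table one at (246,220). The coupling is at the −y end, so the wheel turns anticlockwise. Next I'll measure the wheel frame.

```bash
cat >> h.py <<'E'
C0=np.array([.6435,-.0185]);yj=np.array([-.232,.973]);yj/=np.linalg.norm(yj);xj=np.array([yj[1],-yj[0]])
a=np.radians(35)
N=np.r_[-np.sin(a)*xj,np.cos(a)]; V=np.r_[yj,0]; U=np.cross(V,N) # U: upslope(+xj,+z); V: +yj ; 
W0=np.array([.553,-.044,.086])
def tojig(P): return np.c_[(P[:,:2]-C0)@xj,(P[:,:2]-C0)@yj,P[:,2]]
E
python3 - <<'E'
from h import *
print(N,U,V)
R=[]
for n,box in dict(scene=(300,120,350,170),side=(310,215,360,265)).items():
    f=np.load(n+"0.npz");p,d=f["p"],f["d"]
    roi=np.zeros(d.shape,bool);roi[box[1]:box[3],box[0]:box[2]]=1
    for nm,lo,hi in [("red",(0,180,60),(6,255,255)),("dark",(0,0,0),(179,255,55))]:
        P,u,v=pts(n,p,d,rng(p,lo,hi)&roi)
        q=np.c_[(P-W0)@U,(P-W0)@V,(P-W0)@N]*1e3
        if nm=="dark":
            k=(abs(q[:,2])<10)&(np.hypot(q[:,0],q[:,1])<70); q=q[k]
            (cx,cy),(w,h),ang=cv2.minAreaRect(q[:,:2].astype(np.float32))
            print(n,"disc h",np.median(q[:,2]).round(1),"bbox",np.percentile(q,[1,99],0).round(1).tolist(),"encl",cv2.minEnclosingCircle(q[:,:2].astype(np.float32)),len(q))
        else:
            k=(q[:,2]>-5)&(q[:,2]<55);q=q[k]
            hi=q[:,2]>30
            print(n,"red n",len(q),"hmax",np.percentile(q[:,2],[50,95,99]).round(1))
            for s,w in (("all",q),("top",q[q[:,2]>32])):
                vx,vy,x0,y0=cv2.fitLine(w[:,:2].astype(np.float32),cv2.DIST_L2,0,.01,.01).ravel()
                t=(w[:,:2]-[x0,y0])@[vx,vy]
                print(s,len(w),"dir deg from U to V",np.degrees(np.arctan2(vy,vx)).round(1),"c",(x0,y0),"ext",np.percentile(t,[2,98]).round(1))
        # white dot
E
```

```text
[-0.55793562 -0.13303295  0.81915204] [0.79681465 0.18999075 0.57357644] [-0.23193588  0.97273108  0.        ]
scene red n 147 hmax [40.1 44.4 46. ]
all 147 dir deg from U to V 32.6 c (np.float32(16.574133), np.float32(7.2352943)) ext [-50.6  20.5]
top 92 dir deg from U to V 32.1 c (np.float32(8.892356), np.float32(2.352596)) ext [-42.5  28.2]
scene disc h 0.7 bbox [[-42.6, -44.2, -8.5], [46.5, 41.8, 4.0]] encl ((-0.06392297893762589, -2.8676018714904785), 49.2895393371582) 402
side red n 263 hmax [42.4 45.8 46.7]
all 263 dir deg from U to V 33.1 c (np.float32(-3.6911979), np.float32(-8.925557)) ext [-32.3  34.6]
top 198 dir deg from U to V 31.9 c (np.float32(-4.012005), np.float32(-8.594411)) ext [-32.3  35.8]
side disc h 1.7 bbox [[-45.7, -47.8, -2.4], [36.9, 36.3, 5.7]] encl ((-3.806802988052368, -6.1466965675354), 44.62314224243164) 432
```

Call:
send_rows(targets=[[1,0.003,-0.01,0,-0.135],[1,0.003,-0.01,0,-0.135],[1,0.003,-0.01,0,-0.135],[1,0.002,-0.01,0,-0.135],[1,0.002,-0.01,0,-0.135]])

```text
time: 0.6
tool_pos: [0.5379, -0.0503, 0.2263]
tool_rot: [-3.141, 0.0, 0.89]
contact_force: [0.1, -0.4, -0.3]
opening: 0.0917
grip_force: 0.0
```

Call:
send_rows(targets=[[1,0,0,0,0],[1,0,0,0,0],[1,0,0,0,0]])

```text
time: 0.9
tool_pos: [0.5378, -0.0495, 0.2266]
tool_rot: [-3.141, 0.0, 0.899]
contact_force: [0.5, -0.4, 0.4]
opening: 0.0919
grip_force: 0.0
```

```bash
cat >> h.py <<'E'
from scipy.spatial.transform import Rotation as Ro
def wrist():
    o=observe();p,d=read_camera("wrist");c=calibration("wrist");K=c["intrinsics"];H=c["hand_eye"]
    v,u=np.nonzero(d>0);z=d[v,u]
    P=np.stack([(u-K[0,2])/K[0,0]*z,-(v-K[1,2])/K[1,1]*z,-z],1)@H[:3,:3].T+H[:3,3]
    P=P@Ro.from_euler("xyz",o["tool_rot"]).as_matrix().T+o["tool_pos"]
    X=np.full(p.shape,np.nan);X[v,u]=P
    return o,p,X
def bar(p,X,show=True):
    m=rng(p,(0,160,60),(8,255,255))|rng(p,(174,160,60),(179,255,255))
    P=X[m];P=P[~np.isnan(P[:,0])]
    q=np.c_[(P-W0)@U,(P-W0)@V,(P-W0)@N]*1e3
    q=q[(abs(q[:,0])<60)&(abs(q[:,1])<60)&(q[:,2]>34)]
    (c,s,ang)=cv2.minAreaRect(q[:,:2].astype(np.float32))
    l=cv2.fitLine(q[:,:2].astype(np.float32),cv2.DIST_L2,0,.01,.01).ravel()
    print("bar top: n",len(q),"h",np.median(q[:,2]).round(1),"rect",np.round(c,1),np.round(s,1),round(ang,1),"line deg",np.degrees(np.arctan2(l[1],l[0])).round(1))
E
python3 - <<'E'
from h import *
o,p,X=wrist();print(o["tool_pos"],o["tool_rot"],o["time"]);cv2.imwrite("pics/w1.png",p[:,:,::-1])
bar(p,X)
for nm,lo,hi in [("green",(40,90,30),(90,255,255)),("brass",(12,140,60),(30,255,255)),("dark",(0,0,0),(179,255,50))]:
    m=rng(p,lo,hi);P=X[m];P=P[~np.isnan(P[:,0])]
    if nm=="dark":
        q=np.c_[(P-W0)@U,(P-W0)@V,(P-W0)@N]*1e3;q=q[(abs(q[:,2])<8)&(np.hypot(q[:,0],q[:,1])<65)]
        print(len(q),np.percentile(q,[1,50,99],0).round(1).tolist(),cv2.minEnclosingCircle(q[:,:2].astype(np.float32)))
    else:
        j=tojig(P);print(nm,len(j),np.percentile(j,[2,50,98],0).round(3).tolist()if len(j) else 0)
E
```

```text
[ 0.53780588 -0.0494795   0.22656925] [-3.14109971e+00  8.67956679e-05  8.98749398e-01] 0.9
bar top: n 1301 h 43.9 rect [ 0.6 -3.7] [72. 16.] 31.4 line deg 32.6
green 2798 [[-0.022, -0.015, 0.095], [-0.005, 0.004, 0.126], [0.012, 0.022, 0.128]]
brass 8635 [[-0.12, -0.047, 0.085], [-0.052, 0.05, 0.306], [0.008, 0.119, 0.321]]
3688 [[-37.9, -44.8, -5.3], [16.9, -3.6, 2.2], [44.1, 39.7, 3.6]] ((0.5272921919822693, -3.0944507122039795), 45.20549392700195)
```

View pics/w1.png

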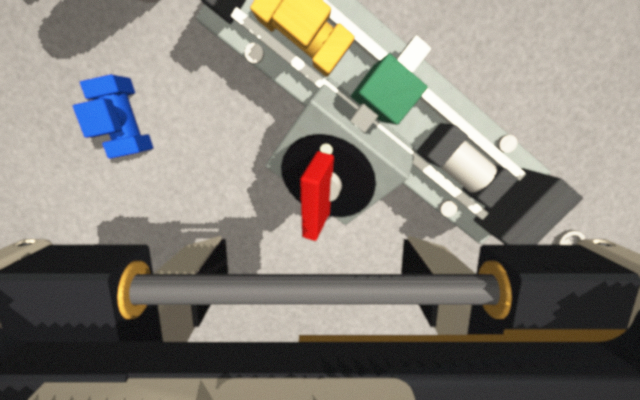

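The wrist picture shows the red bar at (316,195) with its white dot at (326,150), the shuttle at (392,88), the tee at (305,25) and the coupling at (465,165). The bar measures 72×16 mm, matching the spec. Now I'll go down and grip it.

Call:
send_rows(targets=[[0.6,0,-0.002,-0.03,0],[0.6,0,0,-0.03,0],[0.6,0,0,-0.03,0],[0.6,0,0,-0.02,0],[0.6,0,0,-0.01,0]], grip_force=35)

```text
time: 1.45
tool_pos: [0.537, -0.0513, 0.1049]
tool_rot: [-3.139, 0.001, 0.898]
contact_force: [-0.8, -0.1, 1.1]
opening: 0.0572
grip_force: 0.0
```

Call:
send_rows(targets=[[0,0,0,0,0],[0,0,0,0,0],[0,0,0,0,0],[0,0,0,0,0],[0,0,0,0,0]])

```text
time: 1.95
tool_pos: [0.536, -0.0501, 0.1074]
tool_rot: [-3.136, -0.0, 0.895]
contact_force: [-7.5, 8.4, 8.1]
opening: 0.0209
grip_force: 32.6
```

Call:
send_rows(targets=[[0,0,0,0,0.06],[0,0,0,0,0.06],[0,0,0,0,0.06],[0,0,0,0,0.06],[0,0,0,0,0.06]])

```text
time: 2.45
tool_pos: [0.5353, -0.0505, 0.107]
tool_rot: [-3.136, -0.0, 1.197]
contact_force: [-10.7, 3.9, 6.8]
opening: 0.0222
grip_force: 39.3
```

```bash
cat >> h.py <<'E'
def shuttle(n="scene"):
    p,d=read_camera(n);roi=np.zeros(d.shape,bool);roi[130:250,270:380]=1
    for nm,lo,hi in [("green",(40,90,30),(90,255,255)),("brass",(12,140,60),(30,255,255))]:
        P,u,v=pts(n,p,d,rng(p,lo,hi)&roi);j=tojig(P)
        k=j[j[:,2]>.112];t=k[:,1]
        print(nm,len(j),"top y med/min/max",(np.percentile(t,[50,3,97])*1e3).round(1) if len(t) else 0,"all min max",(np.percentile(j[:,1],[2,98])*1e3).round(1))
def st():
    o=observe();print("t",o["time"],"yaw",o["tool_rot"].round(3),"pos",o["tool_pos"].round(4),"F",o["contact_force"].round(1),"M",o["torque"].round(3),"open",round(o["opening"],4),o["qpos"].round(2))
    return o
E
python3 - <<'E'
from h import *
st()
o,p,X=wrist();bar(p,X);shuttle()
E
```

```text
t 2.45 yaw [-3.136 -0.     1.197] pos [ 0.5353 -0.0505  0.107 ] F [-10.7   3.9   6.8] M [ 0.384  1.488 -0.786] open 0.0222 [-0.24  0.49  1.65  0.    1.01  0.14]
bar top: n 2743 h 43.8 rect [8.5 4.9] [95.9 25.8] 37.7 line deg 45.7
green 367 top y med/min/max [10.9 -9.8 27.6] all min max [-9.7 28.5]
brass 515 top y med/min/max [ 91.4  74.5 105.8] all min max [ 51.4 129.6]
```

Call:
send_rows(targets=[[0,0,0,0,0.08],[0,0,0,0,0.08],[0,0,0,0,0.08],[0,0,0,0,0.08],[0,0,0,0,0.08]])

```text
time: 3.05
tool_pos: [0.5344, -0.0513, 0.1069]
tool_rot: [-3.134, -0.002, 1.598]
contact_force: [-13.7, 0.5, 8.3]
opening: 0.0232
grip_force: 37.9
```

Call:
send_rows(targets=[[0,0,0,0,0.08],[0,0,0,0,0.08],[0,0,0,0,0.08],[0,0,0,0,0.08],[0,0,0,0,0.08]])

```text
time: 3.55
tool_pos: [0.5337, -0.0516, 0.1071]
tool_rot: [-3.134, -0.005, 1.998]
contact_force: [-17.7, -0.2, 12.2]
opening: 0.0238
grip_force: 35.9
```

Run:
```python
from h import *
st()
o,p,X=wrist();bar(p,X);shuttle()
```

```text
t 3.55 yaw [-3.134 -0.005  1.998] pos [ 0.5337 -0.0516  0.1071] F [-17.7  -0.2  12.2] M [-0.068  2.588 -0.564] open 0.0238 [-0.24  0.49  1.65 -0.    1.01 -0.67]
bar top: n 4036 h 43.7 rect [12.4 -5.3] [73.1 57.6] 81.6 line deg -84.8
green 339 top y med/min/max [25.7  4.6 41.9] all min max [ 4.5 42.6]
brass 519 top y med/min/max [ 90.8  73.8 105.3] all min max [ 47.9 129.6]
```

Call:
send_rows(targets=[[0,-0.001,0,0,0.08],[0,-0.001,0,0,0.08],[0,-0.001,0,0,0.08],[0,0,0,0,0.08],[0,0,0,0,0.08]])

```text
time: 4.15
tool_pos: [0.5323, -0.0519, 0.1082]
tool_rot: [-3.139, -0.004, 2.398]
contact_force: [-14.3, -0.8, 16.3]
opening: 0.0219
grip_force: 34.5
```

Call:
send_rows(targets=[[0,0,0,0,0.08],[0,0,0,0,0.08],[0,0,0,0,0.08],[0,0,0,0,0.08],[0,0,0,0,0.08]])

```text
time: 4.65
tool_pos: [0.5315, -0.0528, 0.1089]
tool_rot: [-3.138, -0.006, 2.799]
contact_force: [-21.5, -4.6, 25.4]
opening: 0.02
grip_force: 35.3
```

Run:
```python
from h import *
st()
o,p,X=wrist();bar(p,X);shuttle()
```

```text
t 4.65 yaw [-3.138 -0.006  2.799] pos [ 0.5315 -0.0528  0.1089] F [-21.5  -4.6  25.4] M [-0.745  3.162 -0.606] open 0.02 [-0.24  0.48  1.66 -0.    1.01 -1.47]
bar top: n 3946 h 43.9 rect [4.5 5.1] [41.1 72.2] 55.5 line deg -38.1
green 307 top y med/min/max [36.8 15.4 53.7] all min max [15.3 53.9]
brass 502 top y med/min/max [ 94.4  53.2 109.5] all min max [ 53.5 132.5]
```

Call:
send_rows(targets=[[0.6,0,0,0,0],[0.6,0,0,0,0],[0.6,0,0,0,0],[0.6,0,0,0.05,0],[0.6,0,0,0.05,0]])

```text
time: 5.25
tool_pos: [0.5344, -0.0516, 0.2069]
tool_rot: [-3.142, -0.003, 2.796]
contact_force: [1.0, -0.4, -0.2]
opening: 0.0535
grip_force: 0.0
```

Run:
```python
from h import *
st()
o,p,X=wrist();bar(p,X);cv2.imwrite("pics/w2.png",p[:,:,::-1])
```

```text
t 5.25 yaw [-3.142e+00 -3.000e-03  2.796e+00] pos [ 0.5344 -0.0516  0.2069] F [ 1.  -0.4 -0.2] M [ 0.102 -0.186  0.037] open 0.0535 [-0.24  0.38  1.52  0.    1.24 -1.46]
bar top: n 2029 h 43.7 rect [-0.6 -3.8] [16.  73.6] 50.8 line deg -39.4
```

View pics/w2.png

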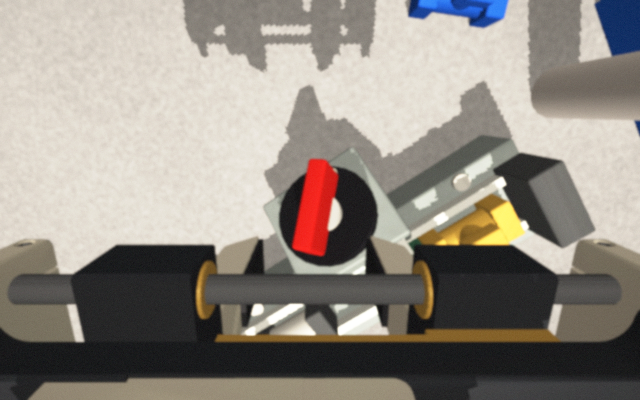

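Call:
send_rows(targets=[[0.6,0.003,0,-0.03,-0.1],[0.6,0,0,-0.03,-0.1],[0.6,0,0,-0.03,0],[0.6,0,0,-0.01,0],[0,0,0,0,0]], grip_force=50)

```text
time: 5.8
tool_pos: [0.5375, -0.0517, 0.1056]
tool_rot: [-3.141, -0.003, 2.596]
contact_force: [1.0, 0.8, 0.3]
opening: 0.0506
grip_force: 0.0
```

Call:
send_rows(targets=[[0,0,0,0,0],[0,0,0,0,0],[0,0,0,0,0],[0,0,0,0,0]])

```text
time: 6.2
tool_pos: [0.5374, -0.0545, 0.1079]
tool_rot: [-3.137, 0.002, 2.597]
contact_force: [-6.5, -10.9, 4.9]
opening: 0.0211
grip_force: 46.9
```

Call:
send_rows(targets=[[0,0,0,0,0.08],[0,0,0,0,0.08],[0,0,0,0,0.08],[0,0,0,0,0.08],[0,0,0,0,0.08]])

```text
time: 6.7
tool_pos: [0.5357, -0.0537, 0.1093]
tool_rot: [-3.139, -0.003, 2.998]
contact_force: [-18.1, -6.4, 25.3]
opening: 0.0178
grip_force: 48.9
```

Run:
```python
from h import *
st()
o,p,X=wrist();bar(p,X);shuttle()
```

```text
t 6.7 yaw [-3.139e+00 -3.000e-03  2.998e+00] pos [ 0.5357 -0.0537  0.1093] F [-18.1  -6.4  25.3] M [-0.88   2.547 -0.443] open 0.0178 [-0.24  0.49  1.65 -0.    1.01 -1.67]
bar top: n 4080 h 44.0 rect [0.9 0.2] [28.5 73.4] 70.8 line deg -22.2
green 308 top y med/min/max [40.7 20.  57.6] all min max [19.6 58.1]
brass 483 top y med/min/max [ 98.8  20.4 113.9] all min max [ 57.7 136. ]
```

Call:
send_rows(targets=[[0,-0.001,0,0.001,0.08],[0,-0.001,0,0.001,0.08],[0,0,0,0,0.08],[0,0,0,0,0.08],[0,0,0,0,0.08]])

```text
time: 7.3
tool_pos: [0.5357, -0.0523, 0.1096]
tool_rot: [-3.142, 0.0, -2.885]
contact_force: [-2.6, 0.1, 1.4]
opening: 0.0156
grip_force: 49.8
```

Run:
```python
from h import *
st()
o,p,X=wrist();bar(p,X);shuttle()
```

```text
t 7.3 yaw [-3.142  0.    -2.885] pos [ 0.5357 -0.0523  0.1096] F [-2.6  0.1  1.4] M [ 0.062  0.056 -0.569] open 0.0156 [-0.24  0.49  1.65  0.    1.01 -2.07]
bar top: n 3854 h 44.1 rect [-0.9 -4. ] [17.  72.9] 90.0 line deg -1.3
green 302 top y med/min/max [46.9 26.9 64.1] all min max [26.1 64.4]
brass 448 top y med/min/max [104.9  33.4 120.4] all min max [ 58.3 135.9]
```

Call:
send_rows(targets=[[0,0,0,0,0.06],[0,0,0,0,0.06],[0,0,0,0,0.06],[0,0,0,0,0.06],[0,0,0,0,0.06]])

```text
time: 7.9
tool_pos: [0.5355, -0.0515, 0.1094]
tool_rot: [3.14, -0.0, -2.589]
contact_force: [-10.0, 0.2, 11.2]
opening: 0.0169
grip_force: 53.6
```

Run:
```python
from h import *
st()
o,p,X=wrist();bar(p,X);shuttle()
```

```text
t 7.9 yaw [ 3.14  -0.    -2.589] pos [ 0.5355 -0.0515  0.1094] F [-10.    0.2  11.2] M [-0.131  1.116 -0.863] open 0.0169 [-0.24  0.49  1.65  0.    1.01 -2.36]
bar top: n 3952 h 44.1 rect [-0.2 -7.5] [73.  23.4] 10.0 line deg 9.9
green 305 top y med/min/max [48.6 27.2 65.1] all min max [27.1 65.4]
brass 440 top y med/min/max [106.2  89.  120.9] all min max [ 65.7 136.1]
```

Call:
send_rows(targets=[[0,0,0,0,0.05],[0,0,0,0,0.05],[0,0,0,0,0.05]])

```text
time: 8.3
tool_pos: [0.5349, -0.0515, 0.1097]
tool_rot: [3.14, -0.001, -2.439]
contact_force: [-8.3, 2.8, 9.5]
opening: 0.0179
grip_force: 55.4
```

Run:
```python
from h import *
st()
o,p,X=wrist();bar(p,X);shuttle()
```

```text
t 8.3 yaw [ 3.140e+00 -1.000e-03 -2.439e+00] pos [ 0.5349 -0.0515  0.1097] F [-8.3  2.8  9.5] M [ 0.04   0.932 -1.027] open 0.0179 [-0.24  0.49  1.65  0.    1.01 -2.51]
bar top: n 4006 h 44.1 rect [  0.9 -10.4] [73.2 29.6] 16.1 line deg 16.0
green 310 top y med/min/max [47.7 26.7 64.8] all min max [26.6 65.6]
brass 438 top y med/min/max [106.6  89.5 120.8] all min max [ 66.6 135.6]
```

Call:
send_rows(targets=[[0,0,0,0,0.04],[0,0,0,0,0.04],[0,0,0,0,0.04]])

```text
time: 8.7
tool_pos: [0.5344, -0.0515, 0.1099]
tool_rot: [3.139, -0.001, -2.32]
contact_force: [-12.4, 0.6, 13.6]
opening: 0.0182
grip_force: 56.3
```

Call:
send_rows(targets=[[0.6,0,0,0,0],[0.6,0,0,0,0],[0.6,0,0,0,0],[0.6,0,0,0.05,0],[0.6,0,0,0.05,0]])

```text
time: 9.2
tool_pos: [0.5354, -0.0518, 0.2088]
tool_rot: [3.139, -0.002, -2.318]
contact_force: [0.8, 0.3, 1.1]
opening: 0.0531
grip_force: 0.0
```

Run:
```python
from h import *
st()
o,p,X=wrist();bar(p,X);shuttle();p,d=read_camera("scene");cv2.imwrite("pics/s2.png",cv2.resize(p[100:250,230:380,::-1],(600,600),interpolation=cv2.INTER_CUBIC))
```

```text
t 9.2 yaw [ 3.139e+00 -2.000e-03 -2.318e+00] pos [ 0.5354 -0.0518  0.2088] F [0.8 0.3 1.1] M [ 0.111 -0.03  -0.04 ] open 0.0531 [-0.24  0.38  1.51  0.    1.25 -2.63]
bar top: n 1953 h 44.0 rect [-0.4 -3.6] [72.8 16.6] 22.1 line deg 22.3
green 309 top y med/min/max [47.  27.5 64.9] all min max [27.5 65. ]
brass 435 top y med/min/max [106.5  90.2 120.7] all min max [ 66.7 135.8]
```

View pics/s2.png

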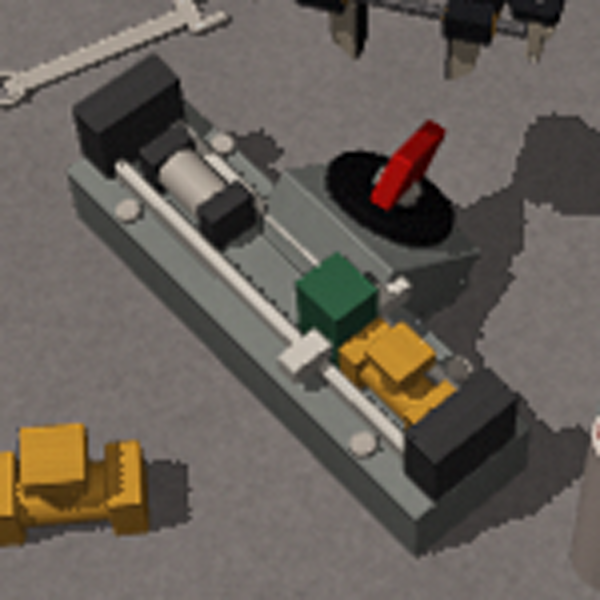

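The crop shows the tee (395,360) tight against the +y jaw, with the green shuttle (337,295) on it, the coupling untouched and the wheel released. Over the last 20° of wheel turn the shuttle stood still, so the spring is squeezed about 6 mm (about 9 N).

```bash
python3 -c "
from cell import *
print(hand_in())"
```

```text
the job is handed in; nothing more can be done
None
```

The brass tee is clamped against the +y jaw with the spring pressing about 9 N (estimated from the wheel angle), the wheel is released, the coupling wasn't touched, and the job is handed in; no verdict came back.

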